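# Lock the tilt table level

## Task

Take the locking bar by its red grip and press the sprung tilt plate down with it, behind the two hooks, until the plate lies level on its stops. Keep it pressed down and slide the bar under both hooks, fully home against the hook posts, then let go so that the bar holds the plate level. Press gently, never harder than about 30 N, and leave the oiler, the spout insert and the yellow cap where they stand.

Things in the scene. Friction and masses are not known exactly. Their poses are not given: they have to be found in the camera images.
- bed_plate: Fixed dark steel bed of the tilt table, 156 (x) x 148 (y) x 14 mm; origin at the centre of its underside, on the worktop. On it, square to it, is bolted the blue tilt unit with plate and hooks, on packing of unknown thickness: its heights vary by 8 mm and are NOT measured. Hinge pin along y at x = +60 mm; the plate's free end is at x = -65 mm.
- tilt_plate (a joint): Tilt of the aluminium plate, rad: 0 level on its stops, 0.26 risen, free end up. Plate 80 mm wide (y), level top 60 to 68 mm above the worktop, a low nest on it at bed x 0 to +50 mm. Its spring takes about 9 N to level at the press spot, 6.5 N at the home spot, less than half when risen; at level firm rubber stops, where force climbs steeply. Let go unlocked, it springs up.
- hooks (a point): Point midway between the two steel hooks, on the rear (+x) faces of their posts, at the bed's top; axes as the bed's. The hooks stand at y = +-45 to +-67 mm. Each lip reaches 25 mm from the post towards +x, the last 7 mm flared up by 2 mm; lip underside 9.5 mm above the level plate's top, lip top 17.5 mm above it. The mouths open to +x.
- press_spot (a point): Point on the bed's top at bed x = -18 mm, y = 0, 42 mm behind the hook posts: straight above it the bar presses the plate, clear behind the lips. Axes as the bed's; the slide home is towards -x. Mind the room: the tall press head overhangs from about x = 0.5 m at y = -0.2 to -0.45 m; swing past it with the arm drawn in.
- home_spot (a point): Point on the bed's top at bed x = -52 mm, y = 0. The bar is home when its origin is straight above this point, its front edge on both hook posts; it then has 1.5 mm of vertical play under the lips while the plate is level.
- lock_bar: Loose locking bar, 0.13 to 0.21 kg: flat steel bar 16 (x) x 130 (y) x 8 mm with a red grip block 14 (x) x 30 (y) mm in its middle, rising to 52 mm above the underside. Origin at the centre of the bar's underside, z up; starts upright on the worktop. Used with its length along the bed's y, either way round.
- oiler: Bystander: yellow oiler with a red nozzle, 36 mm wide, 98 mm tall, loose; origin at the centre of its underside.
- spout: Bystander: white spout insert, 51 mm wide, 27 mm tall, loose; origin at the centre of its underside.
- cap: Bystander: yellow screw cap, 58 mm wide, 12 mm tall, loose; origin at the centre of its underside.

How it is judged:
By the outcome, as a careful person would: the job done as asked, in the order asked, and still so for the second after the job is handed in, with the robot touching nothing.
It also fails if it takes over 64 s, if anything falls off the work surface, if the arm or the gripper's body presses on something with over 40 N, if the wrist force passes 120 N, or if a joint passes its speed limit or range.

## Robot

A 6-joint arm with a two-finger parallel gripper is mounted at the origin on a cart in front of the work surface, level with it; the furniture and walls round the work are solid. World frame = base frame: x ahead of the robot, y to its left, z up, the work surface at z = 0. Lengths are in m, angles in rad, forces in N, time in s.
With the tool pointing down it reaches from about 0.375 to 0.925 m from the base axis. Payload 5.7 kg.
Tool frame: the origin (TCP) lies at the very end of the fingers, on their centre line; the grasp point (between the pads) lies 19 mm behind it; z points along the fingers, y is the line along which they close (so a half turn about z gives the same grasp; the last joint's range is limited). The gripper opens to 88 mm and grips with 3 to 60 N. Pads are 20 mm wide; open, the fingers measure 115 mm over their backs; the gripper's body (75 mm by 178 mm) begins 61 mm behind the grasp point.
Start: joints at [1.136, 0.359, 1.51, -0, 1.272, -0.115], TCP at [0.189, 0.57, 0.223] pointing down, gripper open.
Joint ranges: [-2.97, 2.97], [-1.01, 2.36], [0.21, 2.38], [-0.96, 4.11], [0.2, 2.71], [-2.98, 2.98]. Speed limits (rad/s): [2.39, 2.39, 3.14, 3.14, 3.14, 3.14].

## Interface

Orientations are given as a rotation vector (axis times angle).
In Python, from plant import ctrl gives the robot as it stands. The module is installed in compiled form; this text tells all that it offers.
- The arm moves only by the shell command python3 -m inch 'ROWS' [FORCE]. ROWS is JSON, a list of rows, each a list of 7 numbers: the opening, from -1 (shut) to 1 (fully open), so that 0 is half open, then the shift along the world's x, y, z in cm, then the turn, a rotation vector about the world's x, y, z in degrees. In form: [[gripper, tx, ty, tz, wx, wy, wz], ...]. A call has 1 to 12 rows; each row is the pose to reach, as a shift and turn from the pose commanded when the call began; what a row does not reach only later rows make up. A row lasts 1/8 s, in which the tool goes at most 62.5 mm and 10.7 degrees, less where a joint would pass 70% of its speed; a pose out of reach is approached as far as the arm can. A call with a gripper value outside its range is refused whole. The fingers move at their own pace and stop on an object; FORCE is the grip in N (left out, the last holds). Time passes only in rows, so rows that repeat a pose let the fingers close. It gives the time, the measured TCP pose, the force, the opening and the grip force at its end, in the units of the state.
- ctrl.state(): the state, without advancing time (a new reading comes with each control period).
- ctrl.snapshot(name): name is "scene" or "top"; returns the picture (400x640x3 uint8, blue, green, red); there is no depth.
- ctrl.get_calibration(name): a dict with "K" (3x3 intrinsics, pixels), "R" (3x3) and "t" (3): a world point X has camera coordinates R X + t. Camera axes: x right, y down, z forward; pixel columns grow to the right and rows downward; lengths in m; the calibration is good to about 2 mm. A picture is of the moment at which its call begins. get_calibration takes no time and is no camera call.
- ctrl.close_job(): hands the job in; it is judged then, once.
The state is a dict: "time_s": time; "qpos": joint angles; "joint_velocities": joint speeds; "effort": joint torques, N m; "eef_pos": TCP position; "orientation": TCP orientation; "wrist_force": force on the tool from outside, world axes, zero at the start; "ft_torque": the same for the moment, N m; "opening": finger opening in m; "grasp_force": force on a finger pad.
Only numpy, scipy, OpenCV 4.12 (cv2) and the standard library are available. Lean on these libraries where they do the work, as an engineer would, in place of code of your own. Each camera call takes 0.05 s, during which the arm holds its last target. There are 200 camera calls.

## Working session

There is one attempt and no reset: what is moved stays moved. The work goes in short steps, Python scripts to look and compute and a shell command to move; the robot and the scene stay as the last step left them, time stands still between calls to the robot, and variables do not carry over. Pictures are saved under pics/ and viewed, at most 10 in all, crops included, and the job is handed in when it is done.

```bash
mkdir -p pics; python3 - <<'E'
from plant import ctrl
import cv2
for n in("scene","top"):
    cv2.imwrite(f"pics/{n}0.png",ctrl.snapshot(n)); c=ctrl.get_calibration(n); print(n,c)
s=ctrl.state();print(s)
E
```

```text
scene {'K': array([[367.88283751,   0.        , 323.69563939],
       [  0.        , 367.88283751, 204.93762501],
       [  0.        ,   0.        ,   1.        ]]), 'R': array([[ 0.77644631, -0.62996276,  0.01667487],
       [-0.33990718, -0.44093286, -0.83068726],
       [ 0.53065454,  0.63931615, -0.55648955]]), 't': array([-0.43426301,  0.21841219,  0.61828692])}
top {'K': array([[428.79964967,   0.        , 322.73759961],
       [  0.        , 428.79964967, 198.63307678],
       [  0.        ,   0.        ,   1.        ]]), 'R': array([[-0.01666421, -0.99981454, -0.00965327],
       [-0.98836501,  0.01793167, -0.15103994],
       [ 0.15118503,  0.007024  , -0.98848053]]), 't': array([-0.00315315,  0.54605611,  1.10745524])}
{'time_s': 0.1, 'qpos': array([ 1.13588393e+00,  3.59445364e-01,  1.51128482e+00, -1.82660586e-05,
        1.27248857e+00, -1.15080617e-01]), 'joint_velocities': array([ 0.00117043, -0.00022997, -0.00403544, -0.00055537,  0.00186086,
       -0.00106142]), 'effort': array([ 1.05960364e-03, -5.16356564e+01, -2.71404541e+01,  6.79721846e-02,
        2.74935120e-02, -3.83004391e-06]), 'eef_pos': array([0.18839304, 0.56902609, 0.22190125]), 'orientation': array([-5.00175901e-01, -3.10108912e+00,  2.46540203e-03]), 'wrist_force': array([-0.11573653, -0.00913124, -0.1257234 ]), 'ft_torque': array([-0.00259729,  0.01355393,  0.00162193]), 'grasp_force': 0.0, 'opening': 0.08772663889662788}
```

View pics/scene0.png

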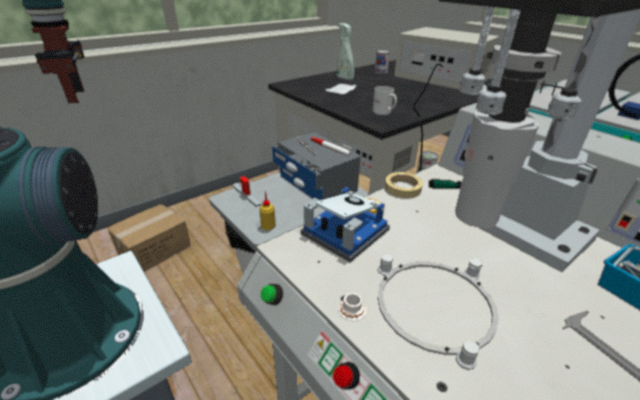

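View pics/top0.png

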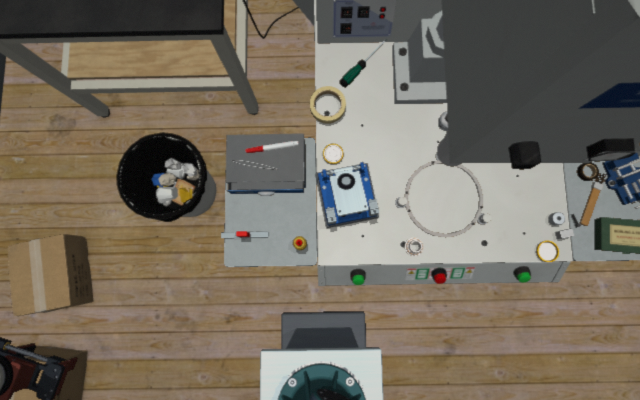

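The scene view shows the bar with red grip at (245,187), the oiler at (267,213) and the tilt unit at (345,225). In the top view the bar is at (244,235), the oiler at (300,243) and the bed at (348,194). I'll zoom in on these.

```bash
cat > h.py <<'E'
import numpy as np, cv2
from plant import ctrl
def ray(n,u,v,z):
    c=ctrl.get_calibration(n); R,t,K=c['R'],c['t'],c['K']
    C=-R.T@t; d=R.T@np.linalg.inv(K)@np.array([u,v,1.]); return C+d*(z-C[2])/d[2]
def proj(n,X):
    c=ctrl.get_calibration(n); p=c['K']@(c['R']@np.array(X)+c['t']); return p[:2]/p[2]
def crop(img,x0,y0,w,h,k,f): cv2.imwrite(f,cv2.resize(img[y0:y0+h,x0:x0+w],None,fx=k,fy=k,interpolation=cv2.INTER_CUBIC))
E
python3 - <<'E'
from h import *
a=cv2.imread("pics/top0.png");b=cv2.imread("pics/scene0.png")
crop(a,215,150,180,110,4,"pics/t1.png")
crop(b,225,165,180,100,4,"pics/s1.png")
for n,im in(("top",a),("scene",b)):
    h=cv2.cvtColor(im,cv2.COLOR_BGR2HSV); m=(((h[...,0]<8)|(h[...,0]>172))&(h[...,1]>150)&(h[...,2]>90)).astype(np.uint8)
    k,l,s,c=cv2.connectedComponentsWithStats(m)
    for i in range(1,k):
        if s[i,4]>5: print(n,s[i],c[i].round(1),[ray(n,*c[i],z).round(3) for z in(.03,.05)])
E
```

```text
top [246 146  17   7  81] [254.4 149.3] [array([0.689, 0.174, 0.03 ]), array([0.683, 0.17 , 0.05 ])]
top [237 232  11   5  51] [242.  233.9] [array([0.456, 0.205, 0.03 ]), array([0.455, 0.201, 0.05 ])]
top [296 240   6   6  27] [298.6 242.3] [array([0.431, 0.054, 0.03 ]), array([0.43 , 0.052, 0.05 ])]
top [435 274  11  10  93] [439.8 278.2] [array([ 0.331, -0.316,  0.03 ]), array([ 0.332, -0.311,  0.05 ])]
scene [312 138  10   6  35] [316.7 140.1] [array([0.789, 0.32 , 0.03 ]), array([0.761, 0.285, 0.05 ])]
scene [240 176   9  18 113] [244.7 184.1] [array([0.459, 0.211, 0.03 ]), array([0.444, 0.18 , 0.05 ])]
scene [263 200   6   5  24] [265.9 202.2] [array([0.457, 0.102, 0.03 ]), array([0.442, 0.075, 0.05 ])]
scene [619 220   9   7  43] [622.7 223.3] [array([ 1.068, -0.482,  0.03 ]), array([ 1.029, -0.486,  0.05 ])]
scene [333 365  20  23 348] [342.7 375.4] [array([ 0.304, -0.357,  0.03 ]), array([ 0.295, -0.366,  0.05 ])]
```

View pics/t1.png

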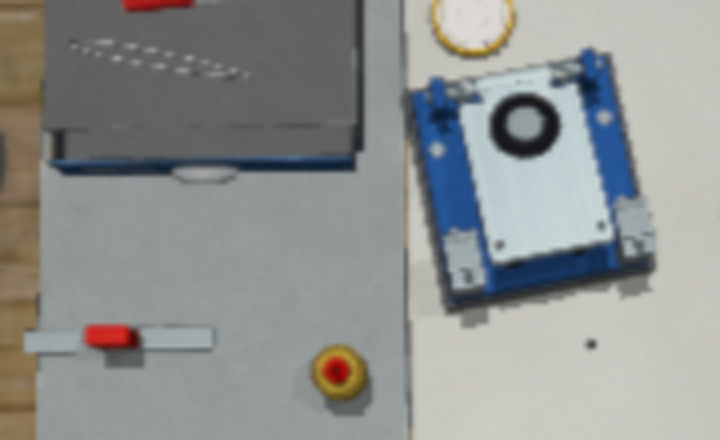

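View pics/s1.png

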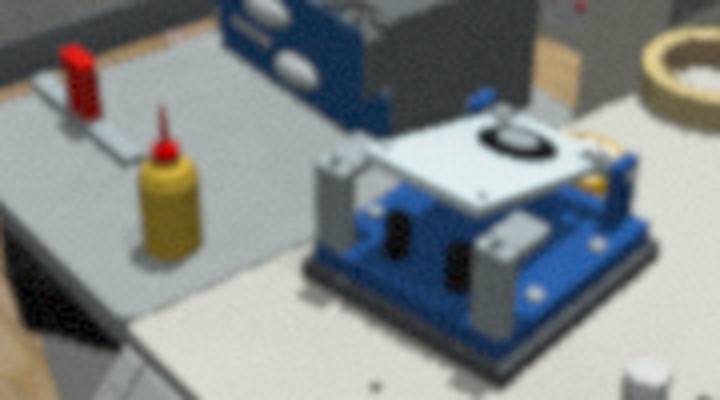

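The crops show the bar from about (25,342) to (213,338) in the top crop, with its red grip on top. The bed corners are at (450,308), (653,270), (608,55) and (408,90). The grey hooks are at the front and the plate is risen. Now the poses.

```bash
python3 - <<'E'
from h import *
P=lambda u,v,z: ray("top",215+u/4,150+v/4,z)
a=P(25,342,.008);b=P(213,338,.008); d=a-b
print("bar ends",a,b,"len",np.linalg.norm(d),"mid",(a+b)/2,"yaw",np.degrees(np.arctan2(-d[0],d[1])))
print("grip top",ray("top",242,233.3,.052))
c=[P(*p,.014) for p in((450,306),(653,268),(608,55),(410,90))]
for i in range(4): e=c[(i+1)%4]-c[i]; print(c[i].round(4),np.linalg.norm(e).round(4),np.degrees(np.arctan2(e[1],e[0])).round(2))
m=sum(c)/4; print("bed",m)
ex=(c[3]+c[2]-c[0]-c[1]); yaw=np.arctan2(ex[1],ex[0])
ey=(c[0]+c[3]-c[1]-c[2]); print("yaw",np.degrees(yaw),np.degrees(np.arctan2(-ey[0],ey[1])))
y=np.radians(10.5)
R=np.array([[np.cos(y),-np.sin(y)],[np.sin(y),np.cos(y)]])
for n,x in(("press",-.018),("home",-.052),("hooks",-.06)): print(n,m[:2]+R@[x,0])
# check predicted hook lip tops in both views (lip top ~.081 = .064+.0175)
for yy in(.067,.045,-.045,-.067):
  for x in(-.06,-.035):
    X=np.r_[m[:2]+R@[x,yy],.0815]; p=proj("top",X);q=proj("scene",X); print(x,yy,"t",((p-[215,150])*4).round(),"s",((q-[225,165])*4).round())
print("cab",P(200,172,0),P(200,130,.09))
s=b=None
q=ctrl.state(); print(q['eef_pos'])
E
```

```text
bar ends [0.45430495 0.266186   0.008     ] [0.45480641 0.13779607 0.008     ] len 0.1283909071998852 mid [0.45455568 0.20199103 0.008     ] yaw 0.223783066469678
grip top [0.45604365 0.20087182 0.052     ]
[ 0.4733 -0.0241  0.014 ] 0.1406 -80.38
[ 0.4968 -0.1628  0.014 ] 0.1513 9.82
[ 0.6458 -0.1369  0.014 ] 0.1396 99.16
[0.6236 0.0008 0.014 ] 0.1524 -170.58
bed [ 0.55988403 -0.08074609  0.014     ]
yaw 9.623755362372606 9.390227488750623
press [ 0.54218544 -0.08402633]
home [ 0.50875477 -0.09022233]
hooks [ 0.50088873 -0.09168022]
-0.06 0.067 t [452. 273.] s [328. 153.]
-0.035 0.067 t [445. 235.] s [358. 134.]
-0.06 0.045 t [486. 266.] s [357. 167.]
-0.035 0.045 t [478. 228.] s [387. 149.]
-0.06 -0.045 t [623. 238.] s [488. 233.]
-0.035 -0.045 t [615. 201.] s [517. 212.]
-0.06 -0.067 t [656. 232.] s [523. 250.]
-0.035 -0.067 t [648. 194.] s [551. 228.]
cab [0.57105486 0.14824146 0.        ] [0.58335173 0.13542473 0.09      ]
[0.18839304 0.56902609 0.22190125]
```

```bash
python3 -m inch '[[1,26.7,-36.8,-6,0,0,-71.5],[1,26.7,-36.8,-6,0,0,-71.5],[1,26.7,-36.8,-6,0,0,-71.5],[1,26.7,-36.8,-6,0,0,-71.5],[1,26.7,-36.8,-6,0,0,-71.5],[1,26.7,-36.8,-6,0,0,-71.5],[1,26.7,-36.8,-6,0,0,-71.5],[1,26.7,-36.8,-6,0,0,-71.5],[1,26.7,-36.8,-6,0,0,-71.5],[1,26.7,-36.8,-6,0,0,-71.5]]' 20
python3 - <<'E'
from h import *
from scipy.spatial.transform import Rotation as R
s=ctrl.state(); print(s['eef_pos'],R.from_rotvec(s['orientation']).as_matrix().round(4),s['qpos'],s['wrist_force'])
E
```

```text
time_s: 1.35
eef_pos: [0.4549, 0.2021, 0.1625]
orientation: [-2.217, -2.224, 0.001]
wrist_force: [-0.0, -0.6, 0.1]
opening: 0.0876
grasp_force: 0.0
[0.45488171 0.20205571 0.16249599] [[-3.2e-03  1.0e+00 -1.0e-03]
 [ 1.0e+00  3.2e-03  2.0e-04]
 [ 2.0e-04 -1.0e-03 -1.0e+00]] [2.78757523e-01 2.81434023e-01 1.79974184e+00 5.71044363e-04
 1.06129180e+00 2.75241107e-01] [-0.0074127  -0.64114171  0.09190766]
```

```bash
python3 -m inch '[[1,0,0,-6,0,0,0],[1,0,0,-11,0,0,0],[1,0,0,-13,0,0,0],[1,0,0,-14.2,0,0,0],[1,0,0,-14.2,0,0,0],[-0.5,0,0,-14.2,0,0,0],[-0.9,0,0,-14.2,0,0,0],[-0.9,0,0,-14.2,0,0,0],[-0.9,0,0,-14.2,0,0,0],[-0.9,0,0,-14.2,0,0,0],[-0.9,0,0,-14.2,0,0,0],[-0.9,0,0,-14.2,0,0,0]]' 30
python3 - <<'E'
from h import *
crop(ctrl.snapshot("scene"),190,110,200,140,4,"pics/s2.png")
E
```

```text
time_s: 2.85
eef_pos: [0.4556, 0.2015, 0.0206]
orientation: [-2.218, -2.225, 0.0]
wrist_force: [1.1, 0.2, -0.6]
opening: 0.0211
grasp_force: 0.0
```

View pics/s2.png

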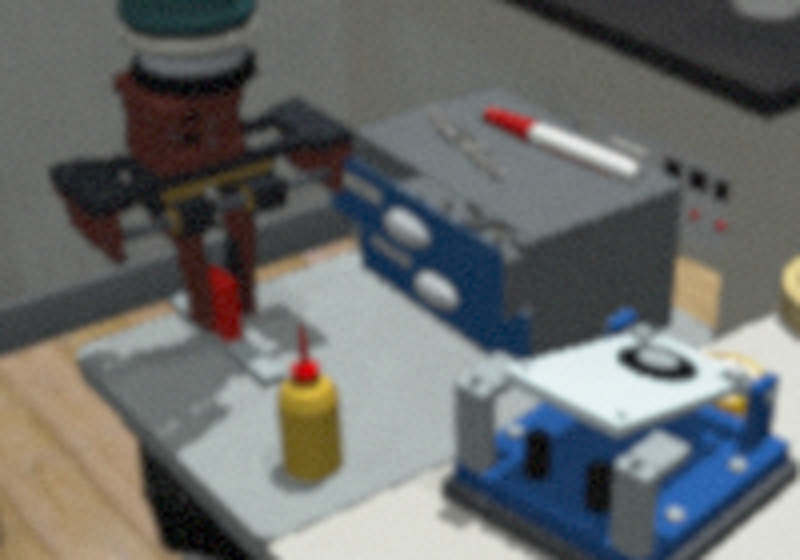

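The fingers straddle the red grip at (226,300) in the crop and are still closing. The oiler is clear, so I'll finish the close.

```bash
python3 -m inch '[[-1,0,0,0,0,0,0],[-1,0,0,0,0,0,0],[-1,0,0,0,0,0,0],[-1,0,0,0,0,0,0],[-1,0,0,0,0,0,0],[-1,0,0,0.5,0,0,0],[-1,0,0,2,0,0,0],[-1,0,0,2,0,0,0]]' 40
```

```text
time_s: 3.9
eef_pos: [0.4569, 0.2019, 0.0422]
orientation: [2.217, 2.224, 0.004]
wrist_force: [0.1, -0.7, -0.5]
opening: 0.0134
grasp_force: 40.0
```

```bash
python3 -m inch '[[-1,0,0,4,0,0,0],[-1,0,0,9,0,0,0],[-1,0,0,13,0,0,0],[-1,1,-4,13,0,0,2],[-1,3,-9,13,0,0,4],[-1,4.5,-14,13,0,0,6],[-1,6,-19,13,0,0,8],[-1,7.5,-24,13,0,0,10],[-1,8.6,-27,13,0,0,10],[-1,8.6,-28.6,13,0,0,10],[-1,8.6,-28.6,13,0,0,10],[-1,8.6,-28.6,13,0,0,10]]'
python3 - <<'E'
from h import *
from scipy.spatial.transform import Rotation as R
s=ctrl.state(); print(s['eef_pos'],R.from_rotvec(s['orientation']).as_matrix().round(4)[:,1],s['wrist_force'],s['ft_torque'])
a=ctrl.snapshot("scene");b=ctrl.snapshot("top")
a=cv2.resize(a[110:270,250:430],None,fx=3,fy=3,interpolation=cv2.INTER_CUBIC)
b=cv2.resize(b[150:230,300:390],None,fx=6,fy=6,interpolation=cv2.INTER_CUBIC)[:480,:540]
im=np.zeros((480,800,3),np.uint8);im[:,:400]=a[:,70:470];im[:,400:]=b[:,60:460]
cv2.imwrite("pics/m1.png",im)
E
```

```text
time_s: 5.4
eef_pos: [0.5408, -0.0832, 0.1705]
orientation: [-2.014, -2.409, 0.0]
wrist_force: [0.1, 0.7, -1.8]
opening: 0.0137
grasp_force: 40.0
[ 0.54077583 -0.08315604  0.17049977] [ 9.842e-01  1.773e-01 -8.000e-04] [ 0.13337613  0.74037037 -1.7559361 ] [-0.04304454  0.05407096 -0.00519589]
```

View pics/m1.png

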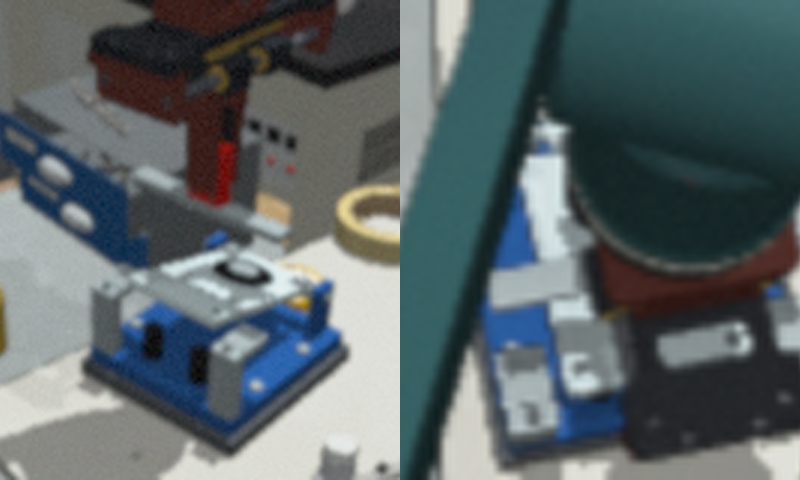

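The left panel shows the gripped bar level above the plate, at about (215,205). In the right panel its left end is near (490,288), parallel to the hook lips and behind them. I'll check that end by ray, then lower.

```bash
python3 - <<'E'
from h import *
c=np.array([.5408,-.0832]);y=np.radians(10.2);print("seen",ray("top",325,198.3,.157),"exp",c+.065*np.array([-np.sin(y),np.cos(y)]))
E
python3 -m inch '[[-1,0.1,-0.1,-3,0,0,0],[-1,0.1,-0.1,-4.5,0,0,0],[-1,0.1,-0.1,-5.5,0,0,0],[-1,0.1,-0.1,-5.5,0,0,0]]'
python3 -m inch '[[-1,0,0,-0.3,0,0,0],[-1,0,0,-0.6,0,0,0],[-1,0,0,-0.9,0,0,0],[-1,0,0,-1.2,0,0,0],[-1,0,0,-1.5,0,0,0],[-1,0,0,-1.5,0,0,0]]'
```

```text
seen [ 0.52895949 -0.01893241  0.157     ] exp [ 0.52928949 -0.01922729]
time_s: 6.0
eef_pos: [0.5421, -0.0851, 0.1151]
orientation: [-2.014, -2.409, 0.001]
wrist_force: [0.5, 1.2, -1.6]
opening: 0.0136
grasp_force: 40.0
time_s: 6.75
eef_pos: [0.5424, -0.0856, 0.1005]
orientation: [-2.015, -2.41, 0.001]
wrist_force: [-2.3, -0.9, 4.0]
opening: 0.014
grasp_force: 40.0
```

```bash
python3 -m inch '[[-1,0,0,-0.2,0,0,0],[-1,0,0,-0.4,0,0,0],[-1,0,0,-0.6,0,0,0],[-1,0,0,-0.8,0,0,0],[-1,0,0,-1.0,0,0,0],[-1,0,0,-1.0,0,0,0]]'
python3 -m inch '[[-1,0,0,-0.1,0,0,0],[-1,0,0,-0.2,0,0,0],[-1,0,0,-0.2,0,0,0]]'
```

```text
time_s: 7.5
eef_pos: [0.5418, -0.0856, 0.0904]
orientation: [-2.015, -2.409, 0.002]
wrist_force: [-4.1, -1.0, 6.5]
opening: 0.0142
grasp_force: 40.0
time_s: 7.88
eef_pos: [0.5416, -0.0856, 0.0885]
orientation: [-2.014, -2.409, 0.002]
wrist_force: [-4.8, -1.4, 7.2]
opening: 0.0139
grasp_force: 40.0
```

```bash
for i in 1; do python3 -m inch '[[-1,0,0,-0.1,0,0,0],[-1,0,0,-0.1,0,0,0]]'; done | grep -E 'eef|wrist|ft'
python3 -m inch '[[-1,0,0,-0.1,0,0,0],[-1,0,0,-0.1,0,0,0]]' | grep -E 'eef|wrist'
```

```text
eef_pos: [0.5415, -0.0856, 0.0874]
wrist_force: [-4.8, -2.1, 6.7]
eef_pos: [0.5415, -0.0856, 0.0865]
wrist_force: [-4.5, -2.3, 7.0]
```

```bash
python3 -m inch '[[-1,0,0,-0.1,0,0,0],[-1,0,0,-0.1,0,0,0]]' | grep -E 'eef|wrist'
```

```text
eef_pos: [0.5414, -0.0856, 0.0855]
wrist_force: [-5.8, -1.7, 7.0]
```

```bash
python3 -m inch '[[-1,0,0,-0.1,0,0,0],[-1,0,0,-0.1,0,0,0]]' | grep -E 'eef|wrist'
```

```text
eef_pos: [0.5414, -0.0857, 0.0848]
wrist_force: [-5.9, -2.5, 10.9]
```

```bash
python3 -m inch '[[-1,0,0,-0.1,0,0,0],[-1,0,0,-0.1,0,0,0]]' | grep -E 'eef|wrist'
```

```text
eef_pos: [0.5414, -0.0857, 0.0846]
wrist_force: [-8.5, -2.4, 18.8]
```

```bash
python3 -m inch '[[-1,0,0,0.04,0,0,0],[-1,0,0,0.04,0,0,0]]' | grep -E 'eef|wrist|orient'; python3 - <<'E'
from h import *
crop(ctrl.snapshot("scene"),285,165,115,100,6,"pics/s3.png")
E
```

```text
eef_pos: [0.5414, -0.0857, 0.0847]
orientation: [-2.014, -2.409, 0.003]
wrist_force: [-7.5, -2.3, 14.3]
```

View pics/s3.png

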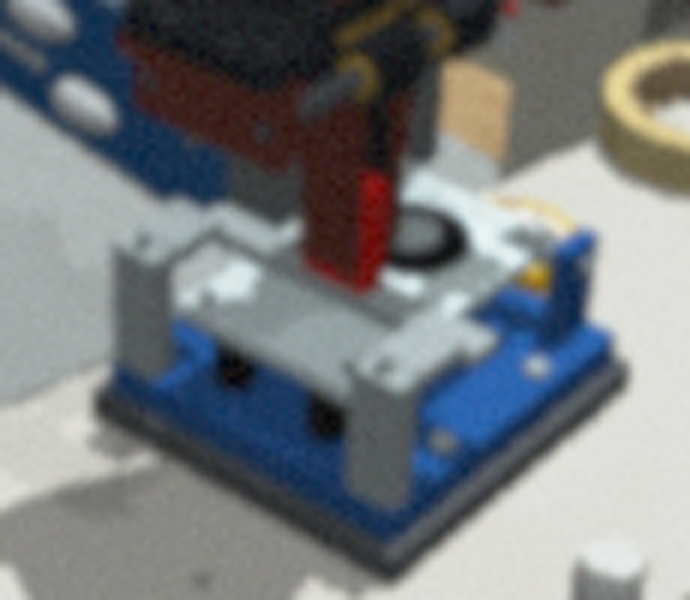

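The plate lies level on the stops at (235,370) and (325,415), with the bar flat on it behind both lips. Now the slide.

```bash
python3 -m inch '[[-1,-0.3,-0.05,0,0,0,0],[-1,-0.6,-0.1,0,0,0,0],[-1,-0.9,-0.16,0,0,0,0],[-1,-1.2,-0.21,0,0,0,0],[-1,-1.5,-0.26,0,0,0,0],[-1,-1.5,-0.26,0,0,0,0]]'
```

```text
time_s: 10.18
eef_pos: [0.5317, -0.0886, 0.0854]
orientation: [2.013, 2.404, 0.007]
wrist_force: [3.0, 0.8, 5.7]
opening: 0.0138
grasp_force: 40.0
```

```bash
python3 -m inch '[[-1,0,0,0,0,0,0],[-1,0,0,-0.03,0,0,0],[-1,0,0,-0.03,0,0,0]]'; python3 -c "
from plant import ctrl
s=ctrl.state();print(s['qpos'],s['effort'],s['ft_torque'])"
```

```text
time_s: 10.55
eef_pos: [0.5317, -0.0886, 0.085]
orientation: [2.013, 2.404, 0.006]
wrist_force: [2.5, -0.6, 5.9]
opening: 0.0137
grasp_force: 40.0
[-2.94217126e-01  4.35287790e-01  1.79486766e+00  1.60710450e-03
  9.03908004e-01 -4.71975652e-01] [ -0.21754214 -45.14307618 -15.51485896  -0.44238042   1.19744517
  -0.07782742] [ 0.17710753 -0.60428412 -0.11897133]
```

```bash
python3 - <<'E'
from h import *
a=ctrl.snapshot("scene");cv2.imwrite("pics/f.png",a)
crop(a,285,165,115,100,6,"pics/s4.png")
E
```

```text
(no output)
```

View pics/s4.png

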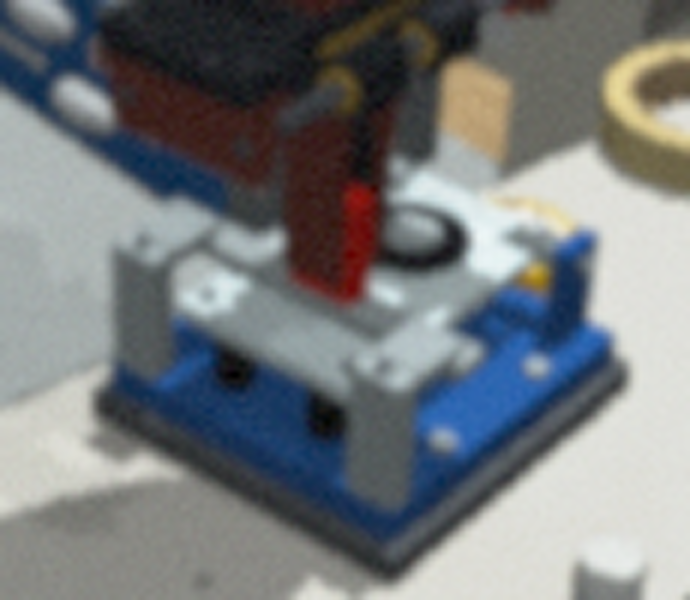

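The plate is still level and the bar's front edge has reached the lip mouths at about (215,240) and (470,345). I'll carry on sliding in small steps and watch the force.

```bash
python3 -m inch '[[-1,-0.2,-0.03,-0.02,0,0,0],[-1,-0.4,-0.07,-0.02,0,0,0],[-1,-0.4,-0.07,-0.02,0,0,0]]'
```

```text
time_s: 10.98
eef_pos: [0.5278, -0.0893, 0.0848]
orientation: [2.013, 2.404, 0.007]
wrist_force: [4.0, -0.6, 6.3]
opening: 0.0135
grasp_force: 40.0
```

```bash
python3 -m inch '[[-1,-0.2,-0.03,-0.04,0,0,0],[-1,-0.4,-0.07,-0.04,0,0,0],[-1,-0.6,-0.1,-0.04,0,0,0],[-1,-0.6,-0.1,-0.04,0,0,0]]'
```

```text
time_s: 11.48
eef_pos: [0.5225, -0.0905, 0.0848]
orientation: [2.012, 2.403, 0.008]
wrist_force: [3.4, -0.6, 7.2]
opening: 0.0139
grasp_force: 40.0
```

```bash
python3 -m inch '[[-1,-0.2,-0.03,-0.03,0,0,0],[-1,-0.4,-0.07,-0.03,0,0,0],[-1,-0.6,-0.1,-0.03,0,0,0],[-1,-0.8,-0.14,-0.03,0,0,0],[-1,-0.8,-0.14,-0.03,0,0,0]]'
```

```text
time_s: 12.1
eef_pos: [0.5151, -0.092, 0.0847]
orientation: [2.011, 2.402, 0.008]
wrist_force: [5.6, 0.8, 9.0]
opening: 0.0138
grasp_force: 40.0
```

```bash
python3 -m inch '[[-1,-0.15,-0.03,0,0,0,0],[-1,-0.3,-0.05,0,0,0,0],[-1,-0.3,-0.05,0,0,0,0]]'
```

```text
time_s: 12.48
eef_pos: [0.5122, -0.0926, 0.0847]
orientation: [2.011, 2.402, 0.009]
wrist_force: [5.2, -0.4, 8.2]
opening: 0.0139
grasp_force: 40.0
```

```bash
python3 -m inch '[[-1,-0.15,-0.03,0,0,0,0],[-1,-0.3,-0.05,0,0,0,0],[-1,-0.3,-0.05,0,0,0,0]]'
```

```text
time_s: 12.85
eef_pos: [0.5101, -0.093, 0.0847]
orientation: [2.011, 2.401, 0.01]
wrist_force: [7.6, 1.4, 5.9]
opening: 0.0139
grasp_force: 40.0
```

```bash
python3 -m inch '[[-1,-0.1,-0.02,0,0,0,0],[-1,-0.2,-0.03,0,0,0,0],[-1,-0.2,-0.03,0,0,0,0]]'
```

```text
time_s: 13.22
eef_pos: [0.5099, -0.0931, 0.0848]
orientation: [2.01, 2.398, 0.014]
wrist_force: [11.9, 4.9, 1.6]
opening: 0.014
grasp_force: 40.0
```

```bash
python3 -m inch '[[-1,-0.1,-0.02,0,0,0,0],[-1,-0.2,-0.03,0,0,0,0],[-1,-0.2,-0.03,0,0,0,0]]'
```

```text
time_s: 13.6
eef_pos: [0.5098, -0.0931, 0.0849]
orientation: [2.009, 2.396, 0.018]
wrist_force: [15.9, 6.9, -3.5]
opening: 0.0142
grasp_force: 40.0
```

```bash
python3 -m inch '[[-1,0.15,0.03,-0.05,0,0,0],[-1,0.25,0.04,-0.05,0,0,0],[-1,0.25,0.04,-0.05,0,0,0]]'; python3 - <<'E'
from h import *
from scipy.spatial.transform import Rotation as R
s=ctrl.state();print(s['ft_torque'],R.from_rotvec(s['orientation']).as_matrix().round(4))
a=ctrl.snapshot("scene");b=ctrl.snapshot("top")
a=cv2.resize(a[185:265,295:375],None,fx=5,fy=5,interpolation=cv2.INTER_CUBIC)
b=cv2.resize(b[150:230,310:390],None,fx=5,fy=5,interpolation=cv2.INTER_CUBIC)
cv2.imwrite("pics/m2.png",np.hstack([a,b]))
E
```

```text
time_s: 13.98
eef_pos: [0.51, -0.093, 0.0848]
orientation: [2.009, 2.399, 0.013]
wrist_force: [8.8, 3.5, 8.3]
opening: 0.0139
grasp_force: 40.0
[ 0.87520429 -1.71592411  0.10219269] [[-0.1754  0.9844  0.0145]
 [ 0.9845  0.1754 -0.0015]
 [-0.004   0.0141 -0.9999]]
```

View pics/m2.png

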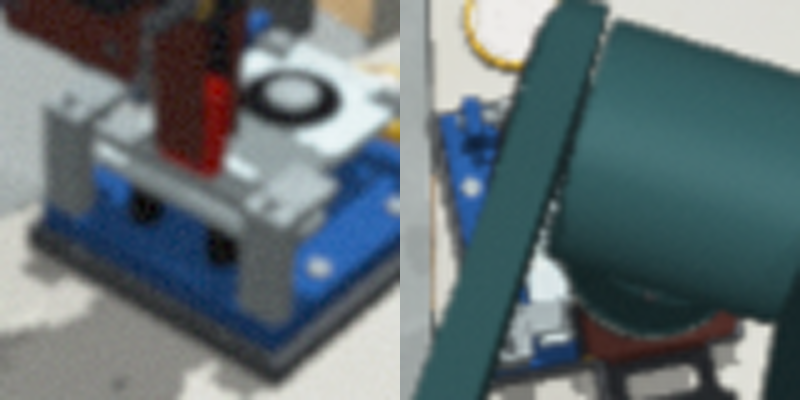

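The bar sits under both lips with its front edge on the posts at about (85,150) and (255,205), and the plate is level. The wrist yaw torque is small, so both posts are in contact. I'll release now.

```bash
python3 -m inch '[[-0.6,0,0,0,0,0,0],[-0.3,0,0,0,0,0,0],[-0.1,0,0,0,0,0,0],[-0.1,0,0,0,0,0,0],[-0.1,0,0,0,0,0,0],[-0.1,0,0,0,0,0,0],[-0.1,0,0,0,0,0,0]]'
```

```text
time_s: 14.95
eef_pos: [0.502, -0.0923, 0.0823]
orientation: [-2.016, -2.409, 0.0]
wrist_force: [0.1, 0.4, -0.1]
opening: 0.0392
grasp_force: 0.0
```

```bash
python3 -m inch '[[-0.1,0.4,0.1,0,0,0,0],[-0.1,0.4,0.1,1,0,0,0],[-0.1,0.4,0.1,4,0,0,0],[-0.1,0.4,0.1,9,0,0,0],[-0.1,0.4,0.1,14,0,0,0],[-0.1,-2,6,14,0,0,0],[-0.1,-4,12,14,0,0,0],[-0.1,-5,18,14,0,0,0],[-0.1,-5,24,14,0,0,0],[-0.1,-5,28,14,0,0,0],[-0.1,-5,28,14,0,0,0]]'; python3 - <<'E'
from h import *
a=ctrl.snapshot("scene");b=ctrl.snapshot("top")
cv2.imwrite("pics/fa.png",a);cv2.imwrite("pics/fb.png",b)
a=cv2.resize(a[165:265,290:390],None,fx=4,fy=4,interpolation=cv2.INTER_CUBIC)
b=cv2.resize(b[155:235,310:390],None,fx=5,fy=5,interpolation=cv2.INTER_CUBIC)
cv2.imwrite("pics/m3.png",np.hstack([a,b]))
E
```

```text
time_s: 16.32
eef_pos: [0.452, 0.1901, 0.223]
orientation: [2.011, 2.414, 0.002]
wrist_force: [0.3, -0.2, 0.4]
opening: 0.0395
grasp_force: 0.0
```

View pics/m3.png

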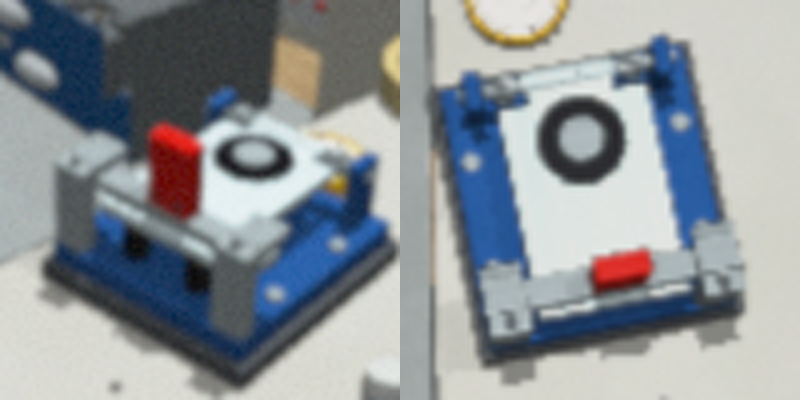

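The bar stands under both lips, the plate is level and the red grip top is at about (621,269) in the right panel. One numeric check of how far home it is and how square.

```bash
python3 - <<'E'
from h import *
b=cv2.imread("pics/fb.png");o=cv2.imread("pics/top0.png")
h=cv2.cvtColor(b,cv2.COLOR_BGR2HSV)
m=(((h[...,0]<8)|(h[...,0]>172))&(h[...,1]>130)&(h[...,2]>80)).astype(np.uint8); m[:190]=0;m[230:]=0;m[:,:330]=0;m[:,380:]=0
ys,xs=np.nonzero(m);print(len(xs),xs.mean(),ys.mean(),ray("top",xs.mean(),ys.mean(),.113)); 
m4=cv2.resize(m*255,None,fx=8,fy=8,interpolation=cv2.INTER_CUBIC);c,_=cv2.findContours((m4>127).astype(np.uint8),0,1);print(cv2.minAreaRect(max(c,key=cv2.contourArea)))
B=np.array([.5599,-.0807]);y=np.radians(10.);R=np.array([[np.cos(y),-np.sin(y)],[np.sin(y),np.cos(y)]])
print("bar in bed",R.T@(ray("top",xs.mean(),ys.mean(),.113)[:2]-B))
print("TCP at contact in bed",R.T@(np.array([.51,-.093])-B))
# rear edge of bar vs plate along bed-parallel lines: print intensity profiles at two bed y
g=cv2.cvtColor(b,cv2.COLOR_BGR2GRAY).astype(np.float32)
for yy in(-.032,.032):
  P=[proj("top",np.r_[B+R@[x,yy],.0725]) for x in np.arange(-.075,-.025,.002)]
  print(yy,[int(cv2.getRectSubPix(g,(1,1),tuple(map(float,p)))[0,0]) for p in P])
E
```

```text
67 353.8059701492537 208.6865671641791 [ 0.50814745 -0.09039571  0.113     ]
((2835.164306640625, 1673.89599609375), (57.316162109375, 95.19307708740234), 78.17852020263672)
bar in bed [-0.05264995 -0.00056167]
TCP at contact in bed [-0.05127778 -0.00344809]
-0.032 [46, 53, 49, 53, 73, 122, 181, 173, 145, 167, 176, 178, 179, 180, 179, 183, 197, 221, 225, 225, 225, 226, 226, 226, 225]
0.032 [45, 49, 48, 54, 88, 141, 200, 159, 146, 157, 180, 181, 181, 181, 181, 184, 197, 213, 224, 225, 225, 225, 225, 225, 225]
```

```bash
python3 -c "
from plant import ctrl
print(ctrl.close_job())"
```

```text
the job is handed in; nothing more can be done
None
```

The job is handed in: the bar sits fully home under both hooks and, released, holds the plate level. Pressing peaked at about 21 N, it took about 16 s of the 64 s, and I left the oiler, spout and cap alone.

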